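# Fill the paint tub

### The job

The round grey tub has places for seven equal paint bottles, one in the middle and six around it, and two places in the ring are empty. Find the two loose bottles that are the same size as those in the tub and stand one upright in the middle of each gap, down on the tub's floor, setting them down rather than dropping them. Do not shove the tub about; the squat and the slim bottle do not belong in it.

Things in the scene. Friction and masses are not known exactly. Their poses are not given: they have to be found in the camera images.
- bottle_a: One of two equal loose paint bottles, 120 g, upright on the table: white body 38 mm across, 66 mm high, shoulder to 74 mm, then a straight round grey cap 20 mm across from 74 to 114 mm; grip the cap about 100 mm above the underside. Origin: centre of the underside; z up. A squat (56 mm wide, 70 high) and a slim (25 mm wide, 108 high) bottle, 80 mm or more away, do not belong.
- bottle_b: The other of the two equal bottles; same sizes, origin and axes as bottle_a. Either may go in either gap. Bottles and the squat and slim ones stand in any order.
- gap_a (a point): Middle of one empty ring place, on the inner floor of the loose grey tub, 6 mm above the table; z up. Tub: 168 mm across outside, 160 inside, wall 45 mm high, 1.2 kg. Its five fixed bottles, equal to bottle_a, stand on its floor (cap tops at 120 mm): one in the middle, four in the ring, places 50 mm apart. A bottle mid-gap has about 11 mm clear all round, its cap 30 mm to the next caps.
- gap_b (a point): Middle of the other empty place on the tub's floor, directly opposite gap_a: 100 mm from it, with the tub's middle (and the middle bottle) halfway between. z up. Same clearances as gap_a.
Things that resemble listed ones, but are neither listed nor needed, are in the scene too. What is shaped like the bottle_a but yellow is not meant.

How it is judged:
At the end, for the whole second after the job is handed in: bottle_a and bottle_b stand one in each gap: underside centre within 20 mm of the gap's middle horizontally and less than 8 mm above the tub's floor, tilted less than 10 degrees, let go and at rest; the tub is upright (within 5 degrees) ((((horizontal distance between bottle_a and gap_a below 0.02 m and z of bottle_a in the frame of gap_a between -0.008 and 0.008 m) and (horizontal distance between bottle_b and gap_b below 0.02 m and z of bottle_b in the frame of gap_b between -0.008 and 0.008 m)) or ((horizontal distance between bottle_a and gap_b below 0.02 m and z of bottle_a in the frame of gap_b between -0.008 and 0.008 m) and (horizontal distance between bottle_b and gap_a below 0.02 m and z of bottle_b in the frame of gap_a between -0.008 and 0.008 m))) and angle between each of bottle_a, bottle_b's own z axis and vertical below 0.175 rad and linear speed of each of bottle_a, bottle_b below 0.02 m/s and contact force between the fingers and bottle_a below 0.05 N and contact force between the fingers and bottle_b below 0.05 N and angle between gap_a's own z axis and vertical below 0.087 rad); the robot touches nothing.
It fails at once if the tub is shoved or turned so that a gap moves more than 40 mm (distance of any of gap_a, gap_b from where it was at the start of the episode above 0.04 m).
It fails at once if a bottle is let go over a gap while more than 30 mm above the tub's floor ((horizontal distance between bottle_a and gap_a below 0.025 m and z of bottle_a in the frame of gap_a above 0.03 m and contact force between the fingers and bottle_a below 0.01 N) or (horizontal distance between bottle_a and gap_b below 0.025 m and z of bottle_a in the frame of gap_b above 0.03 m and contact force between the fingers and bottle_a below 0.01 N) or (horizontal distance between bottle_b and gap_a below 0.025 m and z of bottle_b in the frame of gap_a above 0.03 m and contact force between the fingers and bottle_b below 0.01 N) or (horizontal distance between bottle_b and gap_b below 0.025 m and z of bottle_b in the frame of gap_b above 0.03 m and contact force between the fingers and bottle_b below 0.01 N)).
It also fails if it takes over 58 s, if anything falls off the work surface, if the arm or the gripper's body presses on something with over 40 N, if the wrist force passes 120 N, or if a joint passes its speed limit or range.

### The arm

A 7-joint arm with a two-finger parallel gripper is mounted at the origin on the work surface. World frame = base frame: x ahead of the robot, y to its left, z up, the work surface at z = 0. Lengths are in m, angles in rad, forces in N, time in s.
With the tool pointing down it reaches from about 0.4 to 0.875 m from the base axis. Payload 19.3 kg.
Tool frame: the origin (TCP) lies at the very end of the fingers, on their centre line; the grasp point (between the pads) lies 19 mm behind it; z points along the fingers, y is the direction in which the jaws open and shut (so a half turn about z gives the same grasp; the last joint's range is limited). The gripper opens to 85 mm and grips with 20 to 120 N. Pads are 22 mm wide; open, the fingers measure 114 mm over their backs; the gripper's body (76 mm by 85 mm) begins 54 mm behind the grasp point. The pads swing forward as they close: fully open they stand 13 mm farther back than shut.
Start: joints at [1.043, 0.521, -0.036, 1.599, 0.021, 1.021, -0.113], TCP at [0.276, -0.561, 0.231] pointing down, gripper open.
Joint ranges: [-2.91, 2.91], [-0.3, 2.13], [-1.5, 1.42], [0.17, 2.43], [-1.26, 4.41], [0.16, 1.93], [-2.52, 2.52]. Speed limits (rad/s): [1.89, 1.89, 2.39, 2.39, 3.01, 3.01, 3.01].

### API

Orientations are given as [roll, pitch, yaw] about the fixed x, y, z axes, in that order (R = Rz(yaw) Ry(pitch) Rx(roll)).
In Python, from workcell import bot gives the robot as it stands. The module is installed in compiled form; this text tells all that it offers.
- The arm moves only by the shell command python3 -m inch 'ROWS' [FORCE]. ROWS is JSON, a list of rows, each an object of numbers: "dx", "dy", "dz": the shift along the tool's x, y, z in mm; "rx", "ry", "rz": the turn, a rotation vector about the tool's x, y, z in rad; "hand": the closure, from -1 (fully open) to 1 (shut), so that 0 is half open. In form: [{"dx": .., "dy": .., "dz": .., "rx": .., "ry": .., "rz": .., "hand": ..}, ...]. A call has 1 to 10 rows; each row shifts and turns the commanded pose from where the row before left it, along the tool's axes as they then stand; what a row does not reach is not made up. A row lasts 1/10 s, in which the tool goes at most 50 mm and 8.59 degrees, less where a joint would pass 70% of its speed; a pose out of reach is approached as far as the arm can. A call with a gripper value outside its range is refused whole. The fingers move at their own pace and stop on an object; FORCE is the grip in N (left out, the last holds). Time passes only in rows, so rows that do not move let the fingers close. It gives the time, the measured TCP pose, the force and the opening at its end, in the units of the state.
- bot.observe(): the state, without advancing time (a new reading comes with each control period).
- bot.grab_frame(name): name is "scene" or "top" or "wrist"; returns (picture, depth): 384x512x3 uint8, red, green, blue; 384x512 float32, m along the optical axis (not along the pixel's ray), 0 where there is no reading.
- bot.get_calibration(name): a dict with "vertical_fov" (degrees; the focal length in pixels is half the picture's height over the tangent of half this angle, whatever the lens; pixels are square), "cx", "cy" (the principal point, pixels), "origin" and "orientation" of the camera in the world. Camera axes: x right, y down, z forward; pixel columns grow to the right and rows downward; lengths in m; the calibration is good to about 2 mm. A picture is of the moment at which its call begins: read the wrist's pose just before it. get_calibration takes no time and is no camera call; for the wrist camera it gives the pose at the moment of the call.
- bot.job_done(): hands the job in, once; it reports no verdict.
Trained networks look in the newest picture that a camera, given by its name, has taken for a name from the list of things; names that differ only in an ending like _2 or _b are one class to them, and where a whole thing is asked for, a point or a joint stands for the part that bears it (a point fixed in the world has none). Each returns a list of dicts, best first, with "score" (0 to 1); they miss things now and then, are a little off and sometimes report something else, mostly with a low value. They report only what shows in the picture. A call takes as long as a camera call. They do not tell look-alikes from the thing itself.
- bot.trace(camera, target): "region" (384x512 bool, what is visible of it) and "box" ([left, top, right, bottom] in pixels, round what is visible of it).
- bot.tip_of(camera, target): "centre" ([row, column] in pixels: a listed point, or the origin of a listed thing).
The state is a dict: "clock": time; "qpos": joint angles; "qd": joint speeds; "joint_efforts": joint torques, N m; "position": TCP position; "tool_rot": TCP orientation; "force": force on the tool from outside, world axes, zero at the start; "moment": the same for the moment, N m; "grip_width": finger opening in m.
Only numpy, scipy, OpenCV 4.12 (cv2) and the standard library are available. Lean on these libraries where they do the work, as an engineer would, in place of code of your own. Each camera call takes 0.05 s, during which the arm holds its last target.

## Working session

There is one attempt and no reset: what is moved stays moved. The work goes in short steps, Python scripts to look and compute and a shell command to move; the robot and the scene stay as the last step left them, time stands still between calls to the robot, and variables do not carry over. Pictures are saved under pics/ and viewed, and the job is handed in when it is done.

```bash
mkdir -p pics; cat > h.py <<'E'
import numpy as np, cv2
from workcell import bot
from scipy.spatial.transform import Rotation as R
def cal(n):
    c=bot.get_calibration(n); f=192/np.tan(np.radians(c["vertical_fov"])/2)
    o=np.array(c["orientation"]); 
    M=R.from_euler('xyz',o).as_matrix() if o.size==3 else o
    return f,c["cx"],c["cy"],np.array(c["origin"]),M
def cloud(n,d,k=None):
    f,cx,cy,o,M=k or cal(n)
    v,u=np.mgrid[0:384,0:512]
    P=np.stack([(u-cx)/f*d,(v-cy)/f*d,d],-1)
    return P@M.T+o
def save(n,img): cv2.imwrite("pics/"+n+".png",img[...,::-1])
E
python3 - <<'E'
from h import *
s=bot.observe(); print(s)
for n in("scene","top"):
    print(bot.get_calibration(n))
    p,d=bot.grab_frame(n); save(n+"0",p); np.save(n+"0.npy",d); np.save(n+"0p.npy",p)
    for t in("bottle_a","gap_a"):
        for r in bot.trace(n,t)[:8]: print(n,t,r["score"],r["box"])
        for r in bot.tip_of(n,t)[:8]: print(n,t,r)
print(bot.get_calibration("wrist"))
E
```

```text
{'clock': 0.0, 'qpos': array([ 1.04279486,  0.52201173, -0.03634988,  1.60000749,  0.02121135,
        1.02112119, -0.11281371]), 'qd': array([ 0.00251961, -0.00055845, -0.00150357, -0.00171193,  0.00258293,
        0.00150436, -0.00040876]), 'joint_efforts': array([-2.11582687e-04, -9.27092528e+01,  1.98002435e+00, -3.69928944e+01,
        1.78687682e-02,  8.18172324e-03, -8.36879212e-05]), 'position': array([ 0.27605691, -0.56034235,  0.2307271 ]), 'tool_rot': array([-3.14043327e+00,  8.26300382e-05,  4.57803253e-01]), 'force': array([ 0.32176311, -0.19192798, -0.3753698 ]), 'moment': array([-0.05093647,  0.02222799,  0.05199216]), 'grip_width': 0.0856640078478158}
{'vertical_fov': 54.21669535160112, 'cx': 257.0361423504356, 'cy': 195.71045728747814, 'origin': array([ 1.11001562, -0.27947871,  0.54491979]), 'orientation': array([-2.26777536, -0.01120621,  1.03973938])}
scene bottle_a 0.88 [362.9, 124.2, 379.0, 173.9]
scene bottle_a 0.84 [310.3, 110.0, 328.7, 152.2]
scene bottle_a 0.84 [355.7, 161.0, 375.7, 195.4]
scene bottle_a 0.77 [338.3, 137.1, 360.7, 186.8]
scene bottle_a {'cen
[... 639 characters left out ...]
238.6, 137.6, 260.7]
top bottle_a 0.64 [115.9, 153.5, 148.0, 183.3]
top bottle_a 0.56 [133.8, 112.2, 163.7, 141.8]
top bottle_a {'centre': [169.8, 140.5], 'score': 0.9}
top bottle_a {'centre': [183.0, 99.1], 'score': 0.84}
top bottle_a {'centre': [250.6, 128.9], 'score': 0.81}
top bottle_a {'centre': [135.0, 152.3], 'score': 0.79}
top gap_a 0.74 [307.1, 140.4, 399.0, 230.3]
top gap_a {'centre': [206.1, 368.2], 'score': 0.74}
top gap_a {'centre': [171.8, 329.6], 'score': 0.65}
{'vertical_fov': 64.32985915190918, 'cx': 256.3035172155279, 'cy': 187.67230188543377, 'origin': array([ 0.33687143, -0.53011963,  0.37350511]), 'orientation': array([ 2.86907779e+00,  8.50937684e-04, -1.11318953e+00])}
```

View pics/scene0.png

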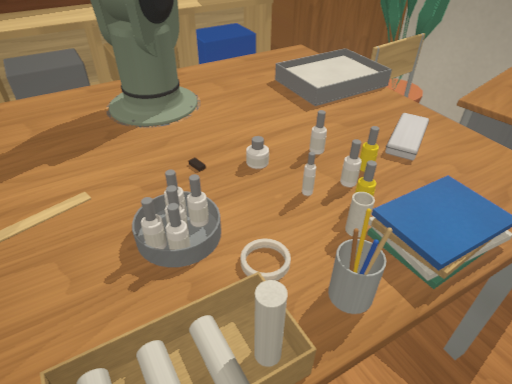

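View pics/top0.png

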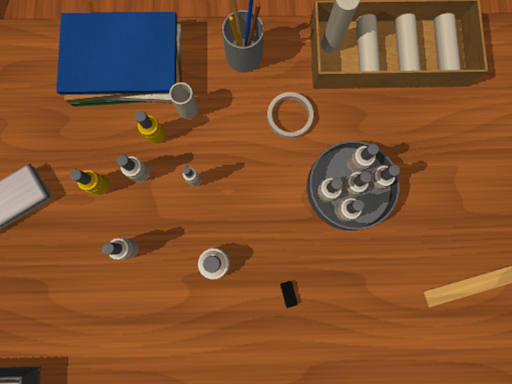

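The top view shows two white bottles with grey caps, at (134,168) and (121,249). These fit the description. The look-alikes are the yellow ones at (150,127) and (92,182), the slim one at (191,176) and the squat one at (213,263). The tub is at (353,186). I'll confirm in an enlarged crop and measure.

```bash
python3 - <<'E'
from h import *
p=np.load("top0p.npy");d=np.load("top0.npy");s=np.load("scene0p.npy");ds=np.load("scene0.npy")
a=cv2.resize(p[90:290,60:260],(400,400),interpolation=3);b=cv2.resize(p[130:240,295:410],(400,400),interpolation=3)
save("crop1",np.hstack([a,b]))
for n,D in(("top",d),("scene",ds)):
    C=cloud(n,D); np.save(n+"C.npy",C)
    ok=(D>0)&(abs(C[...,0]-.5)<.35)&(abs(C[...,1])<.6)
    m=(ok&(C[...,2]>.085)&(C[...,2]<.135)).astype(np.uint8)
    N,L,st,_=cv2.connectedComponentsWithStats(m)
    for i in range(1,N):
        if st[i,4]<15: continue
        q=C[L==i]; top=q[q[:,2]>np.percentile(q[:,2],90)-.006]
        print(n,st[i],q[:,2].max().round(3),"top",np.median(top,0).round(4),(top.min(0)/2+top.max(0)/2).round(4))
    t=ok&(C[...,2]<.052)&(C[...,2]>.036)
    print("table z",np.median(C[ok][:,2]))
def ray(n,u,v,z):
    f,cx,cy,o,M=cal(n); r=M@np.array([(u-cx)/f,(v-cy)/f,1]); return (o+r*(z-o[2])/r[2]).round(4)
for n,L in(("top",[(140.5,169.8,0),(128.9,250.6,0),(368.2,206.1,.006),(329.6,171.8,.006)]),("scene",[(345.5,180.2,0),(316.6,148.9,0),(206.2,235.6,.006),(157.4,225.2,.006)])):
    for x in L: print(n,x,ray(n,*x))
E
```

```text
top [232  30   7  12  49] 0.134 top [0.8375 0.0757 0.1297] [0.8379 0.0757 0.1299]
top [223  33  40  20 239] 0.105 top [0.8272 0.0626 0.1002] [0.8349 0.0613 0.1001]
top [169  83  23  22  89] 0.089 top [0.7434 0.1765 0.0864] [0.743  0.1766 0.0869]
top [134 111  16  16 173] 0.118 top [0.6907 0.2395 0.1146] [0.6911 0.2404 0.114 ]
top [362 144  16  16 181] 0.124 top [ 0.6239 -0.1545  0.1207] [ 0.6236 -0.1545  0.12  ]
top [116 155  17  15 174] 0.118 top [0.614  0.2685 0.1147] [0.6141 0.2689 0.1143]
top [381 165  19  15 190] 0.123 top [ 0.5868 -0.1876  0.1202] [ 0.5868 -0.1886  0.1192]
top [182 167  10  10  76] 0.111 top [0.5963 0.1615 0.1083] [0.5962 0.1622 0.1074]
top [ 69 170  19  14 192] 0.118 top [0.5902 0.3451 0.1148] [0.5903 0.3461 0.1139]
top [354 172  17  14 173] 0.123 top [ 0.5762 -0.1389  0.1207] [ 0.5763 -0.1393  0.1201]
top [327 178  15  15 159] 0.124 top [ 0.5655 -0.0901  0.1209] [ 0.5661 -0.0899  0.12  ]
top [347 200  17  14 168] 0.123 top [ 0.529  -0.1237  0.1207] [ 0.5285 -0.1238  0.1198]
top [102 243  18  12 182] 0.118 top [0.4678 0.2874 0.1149] [0.4672 0.2875 0.114 ]
tabl
[... 607 characters left out ...]
-0.0931  0.1182]
scene [141 197  15  22 239] 0.122 top [ 0.5929 -0.1906  0.1198] [ 0.5908 -0.1907  0.1181]
scene [357 230  16  26 186] 0.135 top [0.8448 0.0725 0.1286] [0.8439 0.0734 0.1291]
scene [336 239  17  28 147] 0.102 top [0.8272 0.0507 0.0997] [0.8364 0.0484 0.0985]
table z 0.0010336071003590463
top (140.5, 169.8, 0) [0.6212 0.2686 0.    ]
top (128.9, 250.6, 0) [0.4641 0.2871 0.    ]
top (368.2, 206.1, 0.006) [ 0.5392 -0.1755  0.006 ]
top (329.6, 171.8, 0.006) [ 0.6086 -0.1038  0.006 ]
scene (345.5, 180.2, 0) [0.6067 0.2686 0.    ]
scene (316.6, 148.9, 0) [0.4627 0.2922 0.    ]
scene (206.2, 235.6, 0.006) [ 0.6143 -0.0982  0.006 ]
scene (157.4, 225.2, 0.006) [ 0.5382 -0.1721  0.006 ]
```

View pics/crop1.png

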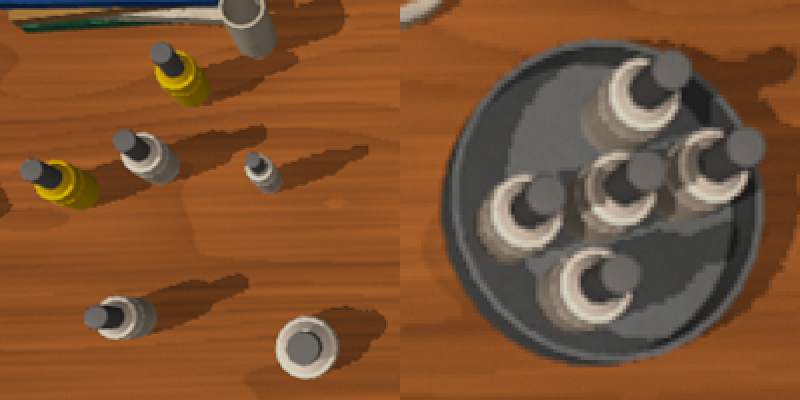

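```bash
python3 -m inch '[{"rz":-0.14,"dz":-10,"hand":-0.2},{"rz":-0.135,"dz":-10,"hand":-0.2},{"dx":40,"dy":-10,"hand":-0.2},{"dx":40,"dy":-10,"hand":-0.2},{"dx":40,"dy":-10,"hand":-0.2},{"dx":40,"dy":-10,"hand":-0.2},{"dx":40,"dy":-10,"hand":-0.2},{"dx":40,"dy":-10,"hand":-0.2},{"dx":40,"dy":-10,"hand":-0.2},{"dx":40,"dy":-10,"hand":-0.2}]' 40
```

```text
schema error: expected keys dx, dy, dz, rx, ry, rz, hand
```

```bash
python3 -m inch '[{"dx":0,"dy":0,"dz":-10,"rx":0,"ry":0,"rz":-0.14,"hand":-0.2},{"dx":0,"dy":0,"dz":-10,"rx":0,"ry":0,"rz":-0.135,"hand":-0.2},{"dx":40,"dy":-10,"dz":0,"rx":0,"ry":0,"rz":0,"hand":-0.2},{"dx":40,"dy":-10,"dz":0,"rx":0,"ry":0,"rz":0,"hand":-0.2},{"dx":40,"dy":-10,"dz":0,"rx":0,"ry":0,"rz":0,"hand":-0.2},{"dx":40,"dy":-10,"dz":0,"rx":0,"ry":0,"rz":0,"hand":-0.2},{"dx":40,"dy":-10,"dz":0,"rx":0,"ry":0,"rz":0,"hand":-0.2},{"dx":40,"dy":-10,"dz":0,"rx":0,"ry":0,"rz":0,"hand":-0.2},{"dx":40,"dy":-10,"dz":0,"rx":0,"ry":0,"rz":0,"hand":-0.2},{"dx":40,"dy":-10,"dz":0,"rx":0,"ry":0,"rz":0,"hand":-0.2}]' 40
```

```text
clock: 1.5
position: [0.4613, -0.2857, 0.2515]
tool_rot: [3.141, -0.0, 0.733]
force: [-0.2, -0.1, -0.7]
grip_width: 0.051
```

```bash
cat >> h.py <<'E'
def caps(n,D,k,lo=.085,hi=.135):
    C=cloud(n,D,k); ok=(D>0)&(C[...,2]>lo)&(C[...,2]<hi)
    N,L,st,_=cv2.connectedComponentsWithStats(ok.astype(np.uint8))
    for i in range(1,N):
        if st[i,4]<60: continue
        q=C[L==i]; z=np.percentile(q[:,2],92); t=(L==i)&(C[...,2]>z-.006)
        c,r=cv2.minEnclosingCircle(np.argwhere(t)[:,::-1].astype(np.float32))
        f,cx,cy,o,M=k; w=M@np.array([(c[0]-cx)/f,(c[1]-cy)/f,1]); w=o+w*(z-o[2])/w[2]
        print(n,st[i].tolist(),"z",z.round(4),"mid",((q:=C[t]).min(0)/2+q.max(0)/2).round(4)[:2],"circ",w.round(4)[:2])
E
python3 - <<'E'
from h import *
k=cal("wrist");p,d=bot.grab_frame("wrist");save("w1",p);caps("wrist",d,k)
E
```

```text
wrist [164, 0, 24, 11, 183] z 0.1102 mid [ 0.5249 -0.1325] circ [ 0.5248 -0.1331]
wrist [263, 0, 21, 11, 167] z 0.1098 mid [ 0.5822 -0.1954] circ [ 0.5816 -0.1961]
wrist [371, 338, 51, 46, 881] z 0.1304 mid [ 0.3984 -0.5333] circ [ 0.4018 -0.5289]
```

View pics/w1.png

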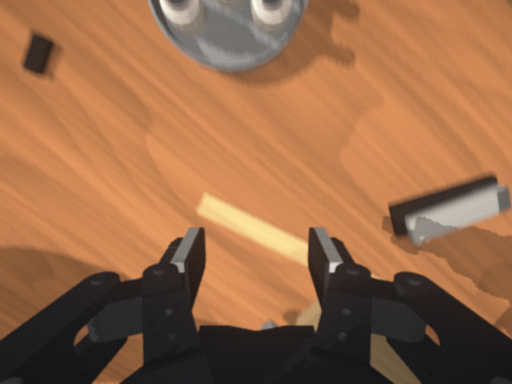

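The tub is at the top edge of the view, around (230,20), and half out of it. I'll move 100 mm further along tool x.

```bash
python3 -m inch '[{"dx":40,"dy":0,"dz":-10,"rx":0,"ry":0,"rz":0,"hand":-0.2},{"dx":40,"dy":0,"dz":-10,"rx":0,"ry":0,"rz":0,"hand":-0.2},{"dx":20,"dy":0,"dz":0,"rx":0,"ry":0,"rz":0,"hand":-0.2},{"dx":0,"dy":0,"dz":0,"rx":0,"ry":0,"rz":0,"hand":-0.2},{"dx":0,"dy":0,"dz":0,"rx":0,"ry":0,"rz":0,"hand":-0.2}]'
python3 - <<'E'
from h import *
k=cal("wrist");p,d=bot.grab_frame("wrist");save("w2",p);caps("wrist",d,k)
print(bot.observe()["position"],k[3])
f,cx,cy,o,M=k
for r in bot.tip_of("wrist","gap_a"):
    v,u=r["centre"];w=M@np.array([(u-cx)/f,(v-cy)/f,1]);print(r,(o+w*(.006-o[2])/w[2]).round(4))
E
```

```text
clock: 2.05
position: [0.5347, -0.2204, 0.2711]
tool_rot: [-3.141, 0.0, 0.733]
force: [-0.4, -0.1, 0.1]
grip_width: 0.0511
wrist [165, 42, 30, 28, 580] z 0.1204 mid [ 0.5675 -0.0929] circ [ 0.5677 -0.0936]
wrist [261, 42, 23, 28, 475] z 0.1204 mid [ 0.6256 -0.1572] circ [ 0.6254 -0.1574]
wrist [215, 72, 23, 24, 422] z 0.1205 mid [ 0.578  -0.1416] circ [ 0.5783 -0.1419]
wrist [170, 101, 27, 21, 473] z 0.1204 mid [ 0.5309 -0.1265] circ [ 0.5316 -0.1266]
wrist [261, 101, 22, 21, 358] z 0.1204 mid [ 0.5883 -0.1904] circ [ 0.5884 -0.1901]
[ 0.53428636 -0.22098587  0.27111665] [ 0.58486546 -0.17434648  0.41328342]
{'centre': [128.3, 238.2], 'score': 0.88} [ 0.5442 -0.1785  0.006 ]
{'centre': [45.7, 235.0], 'score': 0.61} [ 0.6168 -0.11    0.006 ]
```

View pics/w2.png

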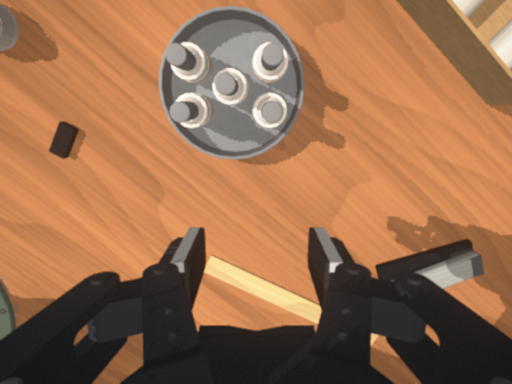

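The five tub caps show at (180,55), (272,55), (227,84), (182,108) and (271,108), so the gaps are at roughly (237,130) and (235,46). That puts the tub centre near (0.578,-0.141) and the gaps at (0.615,-0.108) and (0.541,-0.175), all three cameras within 3 mm. Next I go to the bottle at (0.468,0.286).

```bash
python3 -m inch '[{"dx":22,"dy":-40,"dz":0,"rx":0,"ry":0,"rz":0,"hand":-0.2},{"dx":22,"dy":-40,"dz":0,"rx":0,"ry":0,"rz":0,"hand":-0.2},{"dx":22,"dy":-40,"dz":0,"rx":0,"ry":0,"rz":0,"hand":-0.2},{"dx":22,"dy":-40,"dz":0,"rx":0,"ry":0,"rz":0,"hand":-0.2},{"dx":22,"dy":-40,"dz":0,"rx":0,"ry":0,"rz":0,"hand":-0.2},{"dx":22,"dy":-40,"dz":0,"rx":0,"ry":0,"rz":0,"hand":-0.2},{"dx":22,"dy":-40,"dz":0,"rx":0,"ry":0,"rz":0,"hand":-0.2},{"dx":22,"dy":-40,"dz":0,"rx":0,"ry":0,"rz":0,"hand":-0.2},{"dx":22,"dy":-40,"dz":0,"rx":0,"ry":0,"rz":0,"hand":-0.2},{"dx":22,"dy":-40,"dz":0,"rx":0,"ry":0,"rz":0,"hand":-0.2}]'
python3 -m inch '[{"dx":0,"dy":0,"dz":0,"rx":0,"ry":0,"rz":0,"hand":-0.2},{"dx":0,"dy":0,"dz":0,"rx":0,"ry":0,"rz":0,"hand":-0.2}]'
python3 - <<'E'
from h import *
k=cal("wrist");p,d=bot.grab_frame("wrist");save("w3",p);caps("wrist",d,k,.08,.14)
s=bot.observe();print(s["position"],s["qpos"].round(2))
E
```

```text
clock: 3.15
position: [0.4305, 0.2248, 0.2715]
tool_rot: [3.141, -0.0, 0.731]
force: [1.7, -0.1, -0.4]
grip_width: 0.0514
clock: 3.35
position: [0.4308, 0.224, 0.2712]
tool_rot: [3.141, 0.0, 0.733]
force: [-0.3, -0.5, -0.5]
grip_width: 0.0513
wrist [342, 0, 21, 8, 119] z 0.1005 mid [0.609  0.2631] circ [0.6076 0.2632]
wrist [402, 80, 29, 17, 373] z 0.1081 mid [0.5976 0.1614] circ [0.5964 0.1622]
wrist [225, 90, 22, 22, 362] z 0.1145 mid [0.4684 0.2864] circ [0.4683 0.2866]
[0.43109547 0.22311463 0.27121777] [-0.23  0.28 -0.45  1.89  0.14  1.   -1.58]
```

View pics/w3.png

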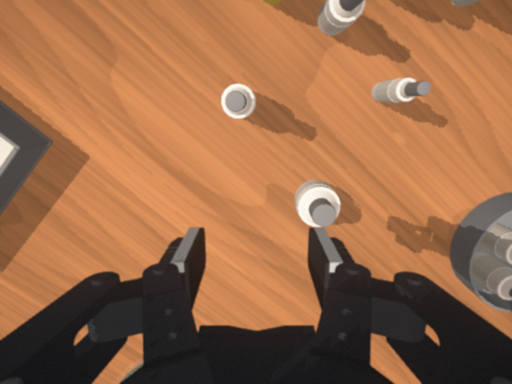

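The bottle that fits is at (237,100) in the wrist view: white, 114 mm high, grey cap. The squat one is at (320,205). The cap axis measures (0.468,0.2865), so I'll move above it and descend.

```bash
python3 -m inch '[{"dx":35,"dy":-11,"dz":0,"rx":0,"ry":0,"rz":0,"hand":-0.2},{"dx":35,"dy":-11,"dz":0,"rx":0,"ry":0,"rz":0,"hand":-0.2},{"dx":0,"dy":0,"dz":30,"rx":0,"ry":0,"rz":0,"hand":-0.2},{"dx":0,"dy":0,"dz":40,"rx":0,"ry":0,"rz":0,"hand":-0.2},{"dx":0,"dy":0,"dz":40,"rx":0,"ry":0,"rz":0,"hand":-0.2},{"dx":0,"dy":0,"dz":20,"rx":0,"ry":0,"rz":0,"hand":-0.2},{"dx":0,"dy":0,"dz":0,"rx":0,"ry":0,"rz":0,"hand":-0.2},{"dx":0,"dy":0,"dz":0,"rx":0,"ry":0,"rz":0,"hand":-0.2}]'
python3 - <<'E'
from h import *
k=cal("wrist");p,d=bot.grab_frame("wrist");save("w4",p)
s=bot.observe();print(s["position"])
E
```

```text
clock: 4.2
position: [0.469, 0.2865, 0.142]
tool_rot: [3.141, -0.0, 0.731]
force: [-0.9, 0.4, 0.9]
grip_width: 0.0511
[0.46917083 0.28695049 0.14260666]
```

View pics/w4.png

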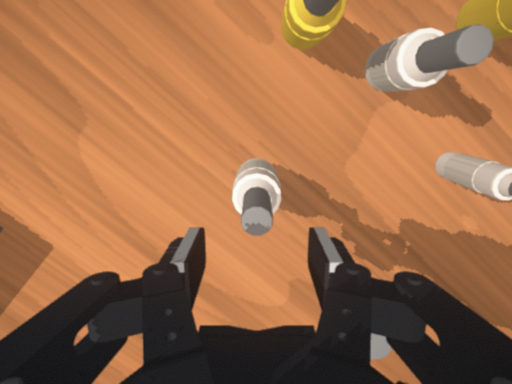

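The cap at (257,218) is centred between the fingers. I'll go down and close.

```bash
python3 -m inch '[{"dx":0,"dy":0,"dz":30,"rx":0,"ry":0,"rz":0,"hand":-0.2},{"dx":0,"dy":0,"dz":20,"rx":0,"ry":0,"rz":0,"hand":-0.2},{"dx":0,"dy":0,"dz":9,"rx":0,"ry":0,"rz":0,"hand":-0.2},{"dx":0,"dy":0,"dz":0,"rx":0,"ry":0,"rz":0,"hand":0.2},{"dx":0,"dy":0,"dz":0,"rx":0,"ry":0,"rz":0,"hand":0.4},{"dx":0,"dy":0,"dz":0,"rx":0,"ry":0,"rz":0,"hand":0.6},{"dx":0,"dy":0,"dz":0,"rx":0,"ry":0,"rz":0,"hand":1},{"dx":0,"dy":0,"dz":0,"rx":0,"ry":0,"rz":0,"hand":1},{"dx":0,"dy":0,"dz":0,"rx":0,"ry":0,"rz":0,"hand":1},{"dx":0,"dy":0,"dz":0,"rx":0,"ry":0,"rz":0,"hand":1}]' 40
python3 -m inch '[{"dx":0,"dy":0,"dz":-5,"rx":0,"ry":0,"rz":0,"hand":1},{"dx":0,"dy":0,"dz":-20,"rx":0,"ry":0,"rz":0,"hand":1},{"dx":0,"dy":0,"dz":-40,"rx":0,"ry":0,"rz":0,"hand":1},{"dx":0,"dy":0,"dz":-40,"rx":0,"ry":0,"rz":0,"hand":1},{"dx":0,"dy":0,"dz":-40,"rx":0,"ry":0,"rz":0,"hand":1},{"dx":0,"dy":0,"dz":-25,"rx":0,"ry":0,"rz":0,"hand":1},{"dx":0,"dy":0,"dz":0,"rx":0,"ry":0,"rz":0,"hand":1},{"dx":0,"dy":0,"dz":0,"rx":0,"ry":0,"rz":0,"hand":1}]'
python3 - <<'E'
from h import *
k=cal("wrist");p,d=bot.grab_frame("wrist");save("w5",p);print(bot.observe()["position"])
E
```

```text
clock: 5.25
position: [0.4691, 0.2877, 0.0837]
tool_rot: [3.141, -0.002, 0.732]
force: [0.8, -0.0, 8.0]
grip_width: 0.0191
clock: 6.05
position: [0.4681, 0.2873, 0.2528]
tool_rot: [3.141, -0.001, 0.733]
force: [-0.1, 0.2, -1.6]
grip_width: 0.0188
[0.46785604 0.28714677 0.25196935]
```

View pics/w5.png

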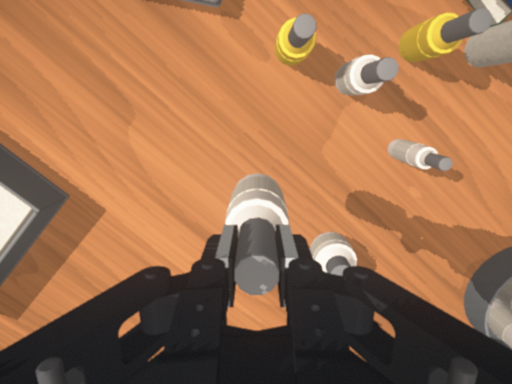

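The bottle is gripped at a width of 19 mm and hangs upright, cap at (257,270). I'll carry it to the far gap at (0.615,-0.108).

```bash
python3 -m inch '[{"dx":-8,"dy":20,"dz":0,"rx":0,"ry":0,"rz":0,"hand":1},{"dx":-15,"dy":39,"dz":0,"rx":0,"ry":0,"rz":0,"hand":1},{"dx":-16,"dy":40,"dz":0,"rx":0,"ry":0,"rz":0,"hand":1},{"dx":-16,"dy":40,"dz":0,"rx":0,"ry":0,"rz":0,"hand":1},{"dx":-16,"dy":40,"dz":0,"rx":0,"ry":0,"rz":0,"hand":1},{"dx":-16,"dy":40,"dz":0,"rx":0,"ry":0,"rz":0,"hand":1},{"dx":-16,"dy":40,"dz":0,"rx":0,"ry":0,"rz":0,"hand":1},{"dx":-16,"dy":40,"dz":0,"rx":0,"ry":0,"rz":0,"hand":1},{"dx":-16,"dy":40,"dz":0,"rx":0,"ry":0,"rz":0,"hand":1},{"dx":-12,"dy":32,"dz":0,"rx":0,"ry":0,"rz":0,"hand":1}]'
python3 -m inch '[{"dx":-8,"dy":20,"dz":0,"rx":0,"ry":0,"rz":0,"hand":1},{"dx":0,"dy":0,"dz":0,"rx":0,"ry":0,"rz":0,"hand":1},{"dx":0,"dy":0,"dz":0,"rx":0,"ry":0,"rz":0,"hand":1}]'
python3 - <<'E'
from h import *
k=cal("wrist");p,d=bot.grab_frame("wrist");save("w6",p);caps("wrist",d,k)
k=cal("top");p,d=bot.grab_frame("top");save("t6",p[100:260,270:430]);caps("top",d,k);print(bot.observe()["position"])
E
```

```text
clock: 7.1
position: [0.6069, -0.0894, 0.2509]
tool_rot: [-3.14, 0.002, 0.731]
force: [0.3, 0.5, -1.5]
grip_width: 0.0187
clock: 7.4
position: [0.614, -0.1066, 0.251]
tool_rot: [-3.14, 0.001, 0.732]
force: [-1.1, 0.9, -1.0]
grip_width: 0.0187
wrist [204, 185, 24, 29, 502] z 0.1202 mid [ 0.568  -0.0927] circ [ 0.5693 -0.0921]
wrist [291, 185, 25, 29, 510] z 0.1201 mid [ 0.6256 -0.1565] circ [ 0.6262 -0.1555]
wrist [292, 230, 21, 24, 112] z 0.119 mid [ 0.596  -0.1927] circ [ 0.5967 -0.192 ]
top [222, 6, 41, 47, 718] z 0.1252 mid [0.8593 0.058 ] circ [0.8611 0.0614]
top [328, 7, 26, 26, 354] z 0.1305 mid [ 0.8691 -0.1164] circ [ 0.8734 -0.1162]
top [134, 111, 16, 16, 172] z 0.1162 mid [0.6911 0.2406] circ [0.6898 0.2392]
top [362, 144, 16, 16, 128] z 0.1221 mid [ 0.6239 -0.1553] circ [ 0.6234 -0.1542]
top [116, 155, 17, 15, 170] z 0.1163 mid [0.6139 0.2689] circ [0.6133 0.2678]
top [382, 165, 18, 15, 190] z 0.1222 mid [ 0.5868 -0.1891] circ [ 0.5866 -0.1876]
top [182, 167, 10, 11, 76] z 0.1098 mid [0.596  0.1623] circ [0.5959 0.1619]
top [69, 170, 19, 14, 191] z 0.1162 mid [0.5899 0.3468] circ [0.5905 0.3447]
top [354, 172, 17, 14, 172] z 0.122 mid [ 0.5762 -0.1394] circ [ 0.5759 -0.1384]
top [327, 178, 15, 15, 162] z 0.122 mid [ 0.5662 -0.0899] circ [ 0.5653 -0.0898]
top [347, 200, 17, 14, 171] z 0.1219 mid [ 0.5286 -0.1242] circ [ 0.5288 -0.1235]
[ 0.61412852 -0.10563582  0.25172023]
```

View pics/w6.png

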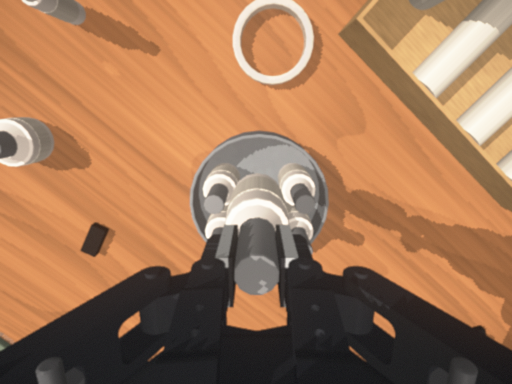

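The held bottle sits midway between its neighbours' caps at (215,200) and (302,200). I'll correct by 2 mm and lower it, stopping 20 mm above the floor to check.

```bash
python3 -m inch '[{"dx":0,"dy":2,"dz":10,"rx":0,"ry":0,"rz":0,"hand":1},{"dx":0,"dy":0,"dz":30,"rx":0,"ry":0,"rz":0,"hand":1},{"dx":0,"dy":0,"dz":30,"rx":0,"ry":0,"rz":0,"hand":1},{"dx":0,"dy":0,"dz":25,"rx":0,"ry":0,"rz":0,"hand":1},{"dx":0,"dy":0,"dz":20,"rx":0,"ry":0,"rz":0,"hand":1},{"dx":0,"dy":0,"dz":15,"rx":0,"ry":0,"rz":0,"hand":1},{"dx":0,"dy":0,"dz":10,"rx":0,"ry":0,"rz":0,"hand":1},{"dx":0,"dy":0,"dz":0,"rx":0,"ry":0,"rz":0,"hand":1},{"dx":0,"dy":0,"dz":0,"rx":0,"ry":0,"rz":0,"hand":1}]'
python3 - <<'E'
from h import *
p,d=bot.grab_frame("scene");save("s7",cv2.resize(p[120:300,90:270],(540,540)));print(bot.observe()["position"],bot.observe()["force"])
E
```

```text
clock: 8.4
position: [0.6162, -0.1083, 0.1128]
tool_rot: [3.141, -0.001, 0.733]
force: [0.1, -0.3, -1.2]
grip_width: 0.0189
[ 0.61635553 -0.10835902  0.11314643] [-0.31243142  0.4394002  -0.99833721]
```

View pics/s7.png

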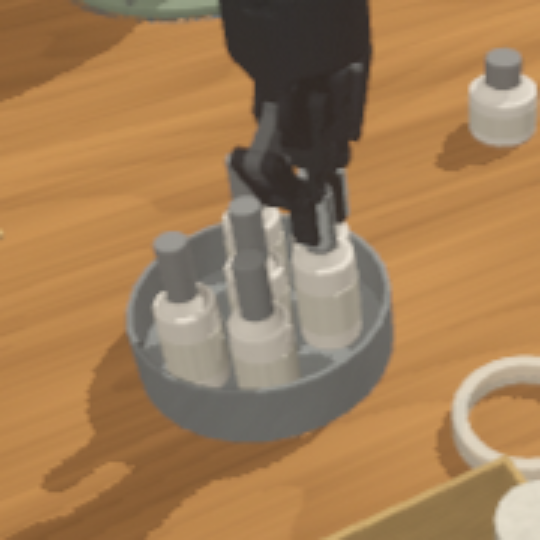

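```bash
python3 -m inch '[{"dx":0,"dy":0,"dz":8,"rx":0,"ry":0,"rz":0,"hand":1},{"dx":0,"dy":0,"dz":8,"rx":0,"ry":0,"rz":0,"hand":1},{"dx":0,"dy":0,"dz":4,"rx":0,"ry":0,"rz":0,"hand":1},{"dx":0,"dy":0,"dz":1,"rx":0,"ry":0,"rz":0,"hand":1},{"dx":0,"dy":0,"dz":1,"rx":0,"ry":0,"rz":0,"hand":1},{"dx":0,"dy":0,"dz":0,"rx":0,"ry":0,"rz":0,"hand":1},{"dx":0,"dy":0,"dz":0,"rx":0,"ry":0,"rz":0,"hand":1}]'
```

```text
clock: 9.15
position: [0.616, -0.1084, 0.0905]
tool_rot: [3.141, -0.0, 0.733]
force: [0.2, 0.1, -1.1]
grip_width: 0.0187
```

```bash
python3 -m inch '[{"dx":0,"dy":0,"dz":1,"rx":0,"ry":0,"rz":0,"hand":1},{"dx":0,"dy":0,"dz":0,"rx":0,"ry":0,"rz":0,"hand":1},{"dx":0,"dy":0,"dz":0,"rx":0,"ry":0,"rz":0,"hand":1}]'
```

```text
clock: 9.45
position: [0.6162, -0.1085, 0.0897]
tool_rot: [3.141, -0.0, 0.733]
force: [0.6, -0.3, 4.7]
grip_width: 0.0187
```

```bash
python3 -m inch '[{"dx":0,"dy":0,"dz":1,"rx":0,"ry":0,"rz":0,"hand":1},{"dx":0,"dy":0,"dz":0,"rx":0,"ry":0,"rz":0,"hand":1},{"dx":0,"dy":0,"dz":0,"rx":0,"ry":0,"rz":0,"hand":1}]'
```

```text
clock: 9.75
position: [0.6166, -0.1086, 0.0896]
tool_rot: [3.14, -0.001, 0.733]
force: [-2.5, -1.2, 18.4]
grip_width: 0.0184
```

It is on the floor: contact force is 18 N at z = 0.0896, the expected height. I'll ease off, open a little and rise.

```bash
python3 -m inch '[{"dx":0,"dy":0,"dz":-1,"rx":0,"ry":0,"rz":0,"hand":1},{"dx":0,"dy":0,"dz":0,"rx":0,"ry":0,"rz":0,"hand":0.5},{"dx":0,"dy":0,"dz":0,"rx":0,"ry":0,"rz":0,"hand":0.3},{"dx":0,"dy":0,"dz":0,"rx":0,"ry":0,"rz":0,"hand":0.2},{"dx":0,"dy":0,"dz":0,"rx":0,"ry":0,"rz":0,"hand":0.2},{"dx":0,"dy":0,"dz":0,"rx":0,"ry":0,"rz":0,"hand":0.2}]'
python3 -m inch '[{"dx":0,"dy":0,"dz":-5,"rx":0,"ry":0,"rz":0,"hand":0.2},{"dx":0,"dy":0,"dz":-15,"rx":0,"ry":0,"rz":0,"hand":0.2},{"dx":0,"dy":0,"dz":-25,"rx":0,"ry":0,"rz":0,"hand":0.2},{"dx":0,"dy":0,"dz":-40,"rx":0,"ry":0,"rz":0,"hand":0.2},{"dx":0,"dy":0,"dz":-40,"rx":0,"ry":0,"rz":0,"hand":0},{"dx":0,"dy":0,"dz":-40,"rx":0,"ry":0,"rz":0,"hand":-0.2},{"dx":0,"dy":0,"dz":0,"rx":0,"ry":0,"rz":0,"hand":-0.2}]'
python3 - <<'E'
from h import *
k=cal("top");p,d=bot.grab_frame("top");save("t8",cv2.resize(p[130:240,295:410],(460,440)));caps("top",d,k)
k=cal("wrist");p,d=bot.grab_frame("wrist");save("w8",p);caps("wrist",d,k);print(bot.observe()["position"])
E
```

```text
clock: 10.35
position: [0.6158, -0.1083, 0.0892]
tool_rot: [-3.141, 0.0, 0.733]
force: [-0.5, 0.8, -0.5]
grip_width: 0.0339
clock: 11.05
position: [0.6179, -0.1084, 0.2611]
tool_rot: [3.135, -0.006, 0.733]
force: [0.2, -0.2, -0.3]
grip_width: 0.0512
top [222, 7, 41, 46, 666] z 0.1235 mid [0.8677 0.0569] circ [0.8669 0.0587]
top [328, 7, 26, 26, 356] z 0.1308 mid [ 0.8696 -0.1166] circ [ 0.8732 -0.1161]
top [134, 111, 16, 16, 170] z 0.1161 mid [0.6912 0.2404] circ [0.69   0.2393]
top [361, 144, 17, 16, 186] z 0.1223 mid [ 0.6235 -0.1545] circ [ 0.6233 -0.1538]
top [335, 151, 16, 15, 168] z 0.1219 mid [ 0.6128 -0.1076] circ [ 0.6121 -0.1065]
top [116, 155, 17, 15, 171] z 0.1158 mid [0.614  0.2688] circ [0.6134 0.2679]
top [382, 165, 18, 15, 188] z 0.1217 mid [ 0.5865 -0.1884] circ [ 0.586  -0.1871]
top [182, 167, 10, 10, 75] z 0.1101 mid [0.596  0.1617] circ [0.5961 0.1612]
top [69, 170, 20, 14, 193] z 0.116 mid [0.59   0.3465] circ [0.5893 0.3448]
top [354, 172, 17, 14, 171] z 0.1219 mid [ 0.576  -0.1392] circ [ 0.5759 -0.1386]
top [327, 178, 15, 15, 163] z 0.1224 mid [ 0.5661 -0.0903] circ [ 0.5653 -0.09  ]
top [347, 200, 17, 14, 169] z 0.122 mid [ 0.5286 -0.1243] circ [ 0.5288 -0.1234]
wrist [246, 163, 21, 27, 441] z 0.1202 mid [ 0.6153 -0.1092] circ [ 0.6157 -0.1086]
wrist [201, 185, 24, 28, 481] z 0.1202 mid [ 0.5679 -0.0924] circ [ 0.569  -0.0921]
wrist [286, 185, 24, 28, 474] z 0.1202 mid [ 0.6257 -0.1564] circ [ 0.6262 -0.1554]
wrist [246, 207, 20, 30, 477] z 0.12 mid [ 0.5785 -0.1412] circ [ 0.5793 -0.1404]
wrist [206, 229, 20, 30, 482] z 0.1201 mid [ 0.531  -0.1259] circ [ 0.5326 -0.1255]
wrist [286, 228, 22, 31, 501] z 0.12 mid [ 0.5886 -0.1898] circ [ 0.5896 -0.1882]
[ 0.61612455 -0.10841442  0.25610816]
```

View pics/w8.png

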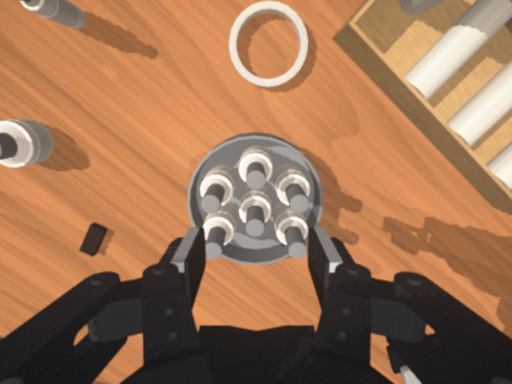

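The first bottle stands in the gap with its cap at (256,165), level with the others at 0.120 and about 1 mm off the middle. The tub has not moved. Next is the second bottle near (0.615,0.268).

```bash
python3 -m inch '[{"dx":26,"dy":-37,"dz":0,"rx":0,"ry":0,"rz":0,"hand":-0.2},{"dx":26,"dy":-37,"dz":0,"rx":0,"ry":0,"rz":0,"hand":-0.2},{"dx":26,"dy":-37,"dz":0,"rx":0,"ry":0,"rz":0,"hand":-0.2},{"dx":26,"dy":-37,"dz":0,"rx":0,"ry":0,"rz":0,"hand":-0.2},{"dx":26,"dy":-37,"dz":0,"rx":0,"ry":0,"rz":0,"hand":-0.2},{"dx":26,"dy":-37,"dz":0,"rx":0,"ry":0,"rz":0,"hand":-0.2},{"dx":26,"dy":-37,"dz":0,"rx":0,"ry":0,"rz":0,"hand":-0.2},{"dx":0,"dy":0,"dz":0,"rx":0,"ry":0,"rz":0,"hand":-0.2},{"dx":0,"dy":0,"dz":0,"rx":0,"ry":0,"rz":0,"hand":-0.2}]'
python3 - <<'E'
from h import *
k=cal("wrist");p,d=bot.grab_frame("wrist");save("w9",p);caps("wrist",d,k);print(bot.observe()["position"])
E
```

```text
clock: 12.05
position: [0.5771, 0.2068, 0.2535]
tool_rot: [-3.141, 0.001, 0.735]
force: [1.2, -0.8, 0.6]
grip_width: 0.0516
wrist [304, 43, 27, 28, 560] z 0.1145 mid [0.6924 0.2393] circ [0.6918 0.2389]
wrist [139, 48, 32, 27, 628] z 0.1145 mid [0.5918 0.3443] circ [0.5922 0.3436]
wrist [225, 89, 23, 23, 404] z 0.1145 mid [0.6155 0.2681] circ [0.6159 0.2679]
wrist [297, 179, 16, 18, 220] z 0.1082 mid [0.5982 0.1612] circ [0.5984 0.1623]
wrist [427, 330, 13, 16, 83] z 0.1022 mid [ 0.5696 -0.0833] circ [ 0.5699 -0.0822]
[0.57758815 0.20545247 0.25361875]
```

View pics/w9.png

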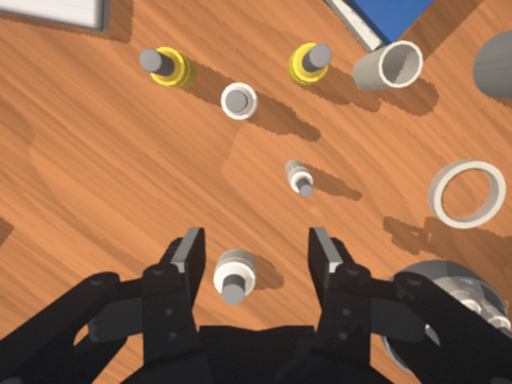

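The white bottle is at (238,100), measured at (0.6157,0.268). The yellow ones are at (165,68) and (310,62), and the slim one is at (300,178). I'll reach for the white one.

```bash
python3 -m inch '[{"dx":35,"dy":-11,"dz":0,"rx":0,"ry":0,"rz":0,"hand":-0.2},{"dx":35,"dy":-10,"dz":0,"rx":0,"ry":0,"rz":0,"hand":-0.2},{"dx":0,"dy":0,"dz":30,"rx":0,"ry":0,"rz":0,"hand":-0.2},{"dx":0,"dy":0,"dz":40,"rx":0,"ry":0,"rz":0,"hand":-0.2},{"dx":0,"dy":0,"dz":30,"rx":0,"ry":0,"rz":0,"hand":-0.2},{"dx":0,"dy":0,"dz":10,"rx":0,"ry":0,"rz":0,"hand":-0.2},{"dx":0,"dy":0,"dz":0,"rx":0,"ry":0,"rz":0,"hand":-0.2},{"dx":0,"dy":0,"dz":0,"rx":0,"ry":0,"rz":0,"hand":-0.2}]'
python3 - <<'E'
from h import *
k=cal("wrist");p,d=bot.grab_frame("wrist");save("w10",p)
s=bot.observe();print(s["position"])
E
```

```text
clock: 12.9
position: [0.6167, 0.2681, 0.1458]
tool_rot: [3.141, -0.002, 0.732]
force: [-0.7, 0.3, 1.1]
grip_width: 0.0511
[0.61676652 0.26828968 0.14611252]
```

View pics/w10.png

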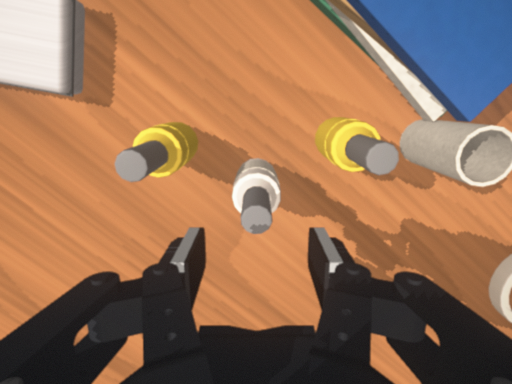

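The white bottle's cap at (257,218) is centred between the fingers, and the yellow bottles are clear of them. I'll grasp and lift.

```bash
python3 -m inch '[{"dx":0,"dy":0,"dz":30,"rx":0,"ry":0,"rz":0,"hand":-0.2},{"dx":0,"dy":0,"dz":20,"rx":0,"ry":0,"rz":0,"hand":-0.2},{"dx":0,"dy":0,"dz":12,"rx":0,"ry":0,"rz":0,"hand":-0.2},{"dx":0,"dy":0,"dz":0,"rx":0,"ry":0,"rz":0,"hand":0.2},{"dx":0,"dy":0,"dz":0,"rx":0,"ry":0,"rz":0,"hand":0.4},{"dx":0,"dy":0,"dz":0,"rx":0,"ry":0,"rz":0,"hand":0.6},{"dx":0,"dy":0,"dz":0,"rx":0,"ry":0,"rz":0,"hand":1},{"dx":0,"dy":0,"dz":0,"rx":0,"ry":0,"rz":0,"hand":1},{"dx":0,"dy":0,"dz":0,"rx":0,"ry":0,"rz":0,"hand":1},{"dx":0,"dy":0,"dz":0,"rx":0,"ry":0,"rz":0,"hand":1}]' 40
python3 -m inch '[{"dx":0,"dy":0,"dz":-5,"rx":0,"ry":0,"rz":0,"hand":1},{"dx":0,"dy":0,"dz":-20,"rx":0,"ry":0,"rz":0,"hand":1},{"dx":0,"dy":0,"dz":-40,"rx":0,"ry":0,"rz":0,"hand":1},{"dx":0,"dy":0,"dz":-40,"rx":0,"ry":0,"rz":0,"hand":1},{"dx":0,"dy":0,"dz":-40,"rx":0,"ry":0,"rz":0,"hand":1},{"dx":0,"dy":0,"dz":-25,"rx":0,"ry":0,"rz":0,"hand":1},{"dx":0,"dy":0,"dz":0,"rx":0,"ry":0,"rz":0,"hand":1},{"dx":0,"dy":0,"dz":0,"rx":0,"ry":0,"rz":0,"hand":1}]'
python3 - <<'E'
from h import *
k=cal("wrist");p,d=bot.grab_frame("wrist");save("w11",p);print(bot.observe()["position"])
E
```

```text
clock: 13.95
position: [0.6167, 0.2687, 0.0838]
tool_rot: [3.141, -0.002, 0.733]
force: [-0.5, -0.5, 7.9]
grip_width: 0.0186
clock: 14.75
position: [0.6158, 0.2683, 0.2528]
tool_rot: [3.141, -0.001, 0.733]
force: [-0.3, 0.5, -2.1]
grip_width: 0.019
[0.61554125 0.26808517 0.25184295]
```

View pics/w11.png

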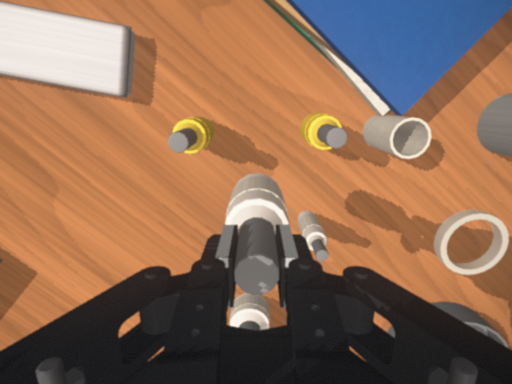

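The bottle is gripped and upright, cap at (257,265). I'll carry it to the second gap at (0.541,-0.175).

```bash
python3 -m inch '[{"dx":-18,"dy":14,"dz":0,"rx":0,"ry":0,"rz":0,"hand":1},{"dx":-35,"dy":28,"dz":0,"rx":0,"ry":0,"rz":0,"hand":1},{"dx":-35,"dy":28,"dz":0,"rx":0,"ry":0,"rz":0,"hand":1},{"dx":-35,"dy":28,"dz":0,"rx":0,"ry":0,"rz":0,"hand":1},{"dx":-35,"dy":28,"dz":0,"rx":0,"ry":0,"rz":0,"hand":1},{"dx":-35,"dy":28,"dz":0,"rx":0,"ry":0,"rz":0,"hand":1},{"dx":-35,"dy":28,"dz":0,"rx":0,"ry":0,"rz":0,"hand":1},{"dx":-35,"dy":28,"dz":0,"rx":0,"ry":0,"rz":0,"hand":1},{"dx":-35,"dy":28,"dz":0,"rx":0,"ry":0,"rz":0,"hand":1},{"dx":-35,"dy":28,"dz":0,"rx":0,"ry":0,"rz":0,"hand":1}]'
python3 -m inch '[{"dx":-19,"dy":13,"dz":0,"rx":0,"ry":0,"rz":0,"hand":1},{"dx":0,"dy":0,"dz":0,"rx":0,"ry":0,"rz":0,"hand":1},{"dx":0,"dy":0,"dz":0,"rx":0,"ry":0,"rz":0,"hand":1},{"dx":0,"dy":0,"dz":0,"rx":0,"ry":0,"rz":0,"hand":1}]'
python3 - <<'E'
from h import *
k=cal("wrist");p,d=bot.grab_frame("wrist");save("w12",p);caps("wrist",d,k);print(bot.observe()["position"])
E
```

```text
clock: 15.8
position: [0.5451, -0.1538, 0.2513]
tool_rot: [-3.14, 0.001, 0.733]
force: [0.7, -0.1, -0.7]
grip_width: 0.0191
clock: 16.2
position: [0.5409, -0.1733, 0.2518]
tool_rot: [-3.14, 0.0, 0.734]
force: [-0.6, 0.4, -1.1]
grip_width: 0.0191
wrist [249, 54, 23, 27, 501] z 0.1206 mid [ 0.6149 -0.1095] circ [ 0.6149 -0.11  ]
wrist [198, 84, 27, 24, 494] z 0.1205 mid [ 0.5676 -0.0926] circ [ 0.5681 -0.093 ]
wrist [294, 84, 27, 24, 504] z 0.1203 mid [ 0.6255 -0.1566] circ [ 0.6252 -0.1565]
wrist [248, 113, 23, 24, 405] z 0.1204 mid [ 0.578  -0.1415] circ [ 0.5782 -0.1413]
wrist [201, 138, 25, 26, 478] z 0.1204 mid [ 0.5306 -0.1262] circ [ 0.5314 -0.1262]
wrist [292, 138, 26, 26, 476] z 0.1203 mid [ 0.5888 -0.1901] circ [ 0.5886 -0.1892]
[ 0.5410065  -0.17329216  0.25191728]
```

View pics/w12.png

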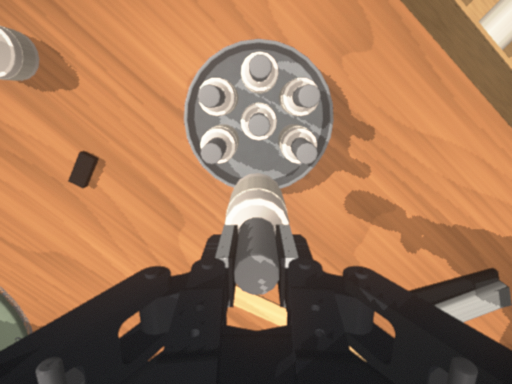

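The line of caps at (259,67) and (259,120) runs through the held bottle, so it is lined up. I'll lower it with a 1 mm correction.

```bash
python3 -m inch '[{"dx":-1,"dy":1,"dz":10,"rx":0,"ry":0,"rz":0,"hand":1},{"dx":0,"dy":0,"dz":30,"rx":0,"ry":0,"rz":0,"hand":1},{"dx":0,"dy":0,"dz":30,"rx":0,"ry":0,"rz":0,"hand":1},{"dx":0,"dy":0,"dz":25,"rx":0,"ry":0,"rz":0,"hand":1},{"dx":0,"dy":0,"dz":20,"rx":0,"ry":0,"rz":0,"hand":1},{"dx":0,"dy":0,"dz":15,"rx":0,"ry":0,"rz":0,"hand":1},{"dx":0,"dy":0,"dz":10,"rx":0,"ry":0,"rz":0,"hand":1},{"dx":0,"dy":0,"dz":0,"rx":0,"ry":0,"rz":0,"hand":1},{"dx":0,"dy":0,"dz":0,"rx":0,"ry":0,"rz":0,"hand":1}]'
python3 - <<'E'
from h import *
p,d=bot.grab_frame("scene");save("s13",cv2.resize(p[120:300,90:270],(540,540)));print(bot.observe()["position"],bot.observe()["force"])
E
```

```text
clock: 17.15
position: [0.541, -0.1757, 0.1126]
tool_rot: [3.141, -0.0, 0.733]
force: [0.4, 1.3, -1.5]
grip_width: 0.0186
[ 0.54117107 -0.17587032  0.11290683] [-0.47006137 -0.42153856 -1.8472559 ]
```

View pics/s13.png

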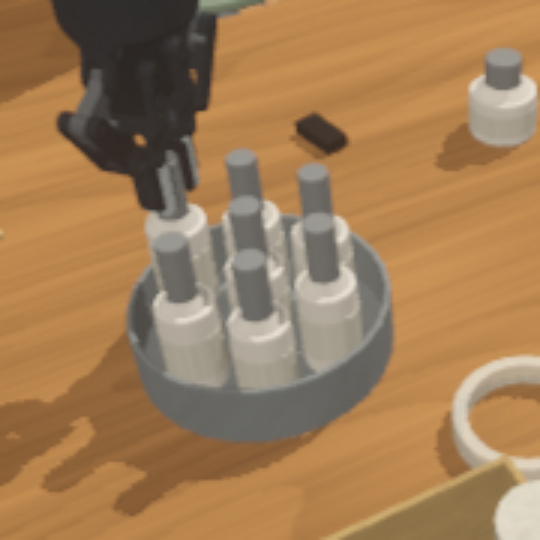

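The held bottle at (178,240) is inside the wall over the gap and touches nothing. I'll set it down.

```bash
python3 -m inch '[{"dx":0,"dy":0,"dz":8,"rx":0,"ry":0,"rz":0,"hand":1},{"dx":0,"dy":0,"dz":8,"rx":0,"ry":0,"rz":0,"hand":1},{"dx":0,"dy":0,"dz":4,"rx":0,"ry":0,"rz":0,"hand":1},{"dx":0,"dy":0,"dz":1,"rx":0,"ry":0,"rz":0,"hand":1},{"dx":0,"dy":0,"dz":1,"rx":0,"ry":0,"rz":0,"hand":1},{"dx":0,"dy":0,"dz":1,"rx":0,"ry":0,"rz":0,"hand":1},{"dx":0,"dy":0,"dz":0,"rx":0,"ry":0,"rz":0,"hand":1},{"dx":0,"dy":0,"dz":0,"rx":0,"ry":0,"rz":0,"hand":1}]'
```

```text
clock: 18.0
position: [0.541, -0.176, 0.0898]
tool_rot: [3.141, -0.0, 0.733]
force: [-1.8, -0.4, 5.2]
grip_width: 0.019
```

Contact at z = 0.0898 with 5 N, the same floor height as before. I'll release.

```bash
python3 -m inch '[{"dx":0,"dy":0,"dz":0,"rx":0,"ry":0,"rz":0,"hand":1},{"dx":0,"dy":0,"dz":0,"rx":0,"ry":0,"rz":0,"hand":0.5},{"dx":0,"dy":0,"dz":0,"rx":0,"ry":0,"rz":0,"hand":0.3},{"dx":0,"dy":0,"dz":0,"rx":0,"ry":0,"rz":0,"hand":0.2},{"dx":0,"dy":0,"dz":0,"rx":0,"ry":0,"rz":0,"hand":0.2},{"dx":0,"dy":0,"dz":0,"rx":0,"ry":0,"rz":0,"hand":0.2}]'
python3 -m inch '[{"dx":0,"dy":0,"dz":-5,"rx":0,"ry":0,"rz":0,"hand":0.2},{"dx":0,"dy":0,"dz":-15,"rx":0,"ry":0,"rz":0,"hand":0.2},{"dx":0,"dy":0,"dz":-25,"rx":0,"ry":0,"rz":0,"hand":0.2},{"dx":0,"dy":0,"dz":-40,"rx":0,"ry":0,"rz":0,"hand":0.2},{"dx":0,"dy":0,"dz":-40,"rx":0,"ry":0,"rz":0,"hand":0},{"dx":0,"dy":0,"dz":-40,"rx":0,"ry":0,"rz":0,"hand":0},{"dx":-30,"dy":0,"dz":0,"rx":0,"ry":0,"rz":0,"hand":0},{"dx":-20,"dy":0,"dz":0,"rx":0,"ry":0,"rz":0,"hand":0},{"dx":0,"dy":0,"dz":0,"rx":0,"ry":0,"rz":0,"hand":0},{"dx":0,"dy":0,"dz":0,"rx":0,"ry":0,"rz":0,"hand":0}]'
python3 - <<'E'
from h import *
k=cal("wrist");p,d=bot.grab_frame("wrist");save("w14",p);caps("wrist",d,k)
p,d=bot.grab_frame("scene");save("s14",cv2.resize(p[120:300,90:270],(540,540)))
s=bot.observe();print(s["position"],s["force"],s["clock"])
E
```

```text
clock: 18.6
position: [0.5408, -0.1759, 0.0893]
tool_rot: [-3.142, -0.0, 0.733]
force: [-0.4, -0.3, -1.2]
grip_width: 0.0335
clock: 19.6
position: [0.5037, -0.2094, 0.2554]
tool_rot: [3.141, -0.001, 0.732]
force: [0.3, -0.3, 0.6]
grip_width: 0.0424
wrist [246, 0, 23, 22, 434] z 0.1203 mid [ 0.612  -0.1117] circ [ 0.6122 -0.1117]
wrist [193, 18, 28, 33, 646] z 0.1205 mid [ 0.5676 -0.093 ] circ [ 0.5673 -0.0937]
wrist [292, 18, 28, 32, 648] z 0.1205 mid [ 0.6255 -0.1569] circ [ 0.6246 -0.1571]
wrist [245, 51, 23, 28, 490] z 0.1205 mid [ 0.5781 -0.1414] circ [ 0.5779 -0.142 ]
wrist [196, 82, 27, 24, 489] z 0.1205 mid [ 0.5305 -0.1263] circ [ 0.5306 -0.1266]
wrist [291, 82, 26, 24, 488] z 0.1205 mid [ 0.5883 -0.1901] circ [ 0.5882 -0.1902]
wrist [246, 113, 22, 23, 392] z 0.1204 mid [ 0.54   -0.1766] circ [ 0.5402 -0.1765]
[ 0.50411244 -0.20873623  0.25480154] [ 0.30359906  0.03039728 -0.07835263] 19.7
```

View pics/w14.png

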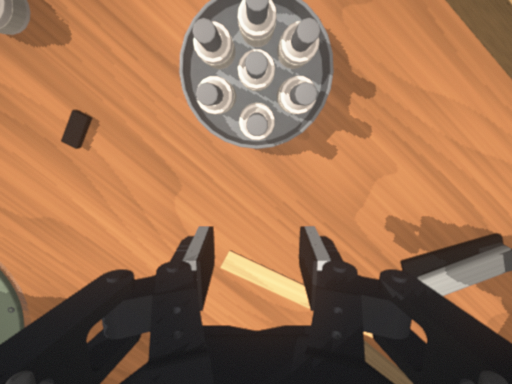

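View pics/s14.png

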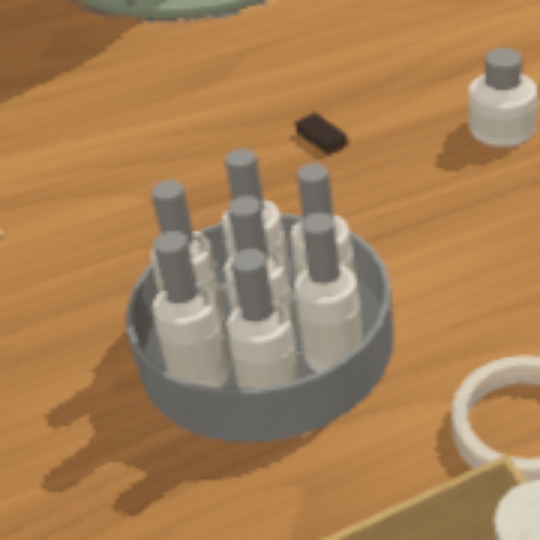

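All seven bottles stand upright, with caps level at 0.120 m in a regular hexagon. The new ones are at (257,10) and (257,124) in the wrist view, and the gripper is clear. I'll hand in.

```bash
python3 -c "
from workcell import bot
print(bot.job_done())"
```

```text
the job is handed in; nothing more can be done
None
```

I stood the two white bottles that match those in the tub one in each gap, set down onto the floor and released there, then handed the job in at about 19.7 s.

- **Position:** in the last wrist-camera check all seven caps were level at 0.120 m. The new bottles were about 2 mm (second gap) and 1 mm (first gap, measured right after placing) from the gap middles. In the final picture the first bottle's cap was cut off at the image edge, so its reading there (about 4 mm off) is unreliable.
- **Tub:** it had not moved measurably; its cap positions repeated within about 1 mm.
- **Forces:** setting down pressed the floor with 18 N for the first bottle and 5 N for the second. The gripper was clear and the wrist force near zero at the end.
- **Disagreement between checks:** the three cameras differed by up to about 5 mm in absolute position. I used the wrist camera, which stayed consistent with the grasps and the placings.

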